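Pack the travelling paint caddy

TASK

Pack the caddy for painting outdoors: set the red, yellow, blue and green lidded paint pots upright in the caddy, each standing on the floor of the pocket of its own colour. Set them down gently, do not drop them, and leave the white and black lidded pots standing where they are.

Things in the scene. Friction and masses are not known exactly. Their poses are not given: they have to be found in the camera images.
- pot_red: round screw-top paint pot, off-white with red lid and red band; 47 mm diameter, 58 mm tall, straight sides, about 110 g, upright on the table; origin at centre of underside, z up; paint tubes up to 17 mm high lie among the six pots; pots at least 80 mm apart between centres
- pot_yellow: round screw-top paint pot, off-white with yellow lid and yellow band; 47 mm diameter, 58 mm tall, straight sides, about 110 g, upright on the table; origin at centre of underside, z up; paint tubes up to 17 mm high lie among the six pots; pots at least 80 mm apart between centres
- pot_blue: round screw-top paint pot, off-white with blue lid and blue band; 47 mm diameter, 58 mm tall, straight sides, about 110 g, upright on the table; origin at centre of underside, z up; paint tubes up to 17 mm high lie among the six pots; pots at least 80 mm apart between centres
- pot_green: round screw-top paint pot, off-white with green lid and green band; 47 mm diameter, 58 mm tall, straight sides, about 110 g, upright on the table; origin at centre of underside, z up; paint tubes up to 17 mm high lie among the six pots; pots at least 80 mm apart between centres
- pot_white: round screw-top paint pot, off-white with white lid and white band; 47 mm diameter, 58 mm tall, straight sides, about 110 g, upright on the table; origin at centre of underside, z up; a look-alike with no pocket: stays where it is; pots at least 80 mm apart between centres
- pot_black: round screw-top paint pot, off-white with black lid and black band; 47 mm diameter, 58 mm tall, straight sides, about 110 g, upright on the table; origin at centre of underside, z up; a look-alike with no pocket: stays where it is; pots at least 80 mm apart between centres
- pocket_red: square red open pocket, one of four set 2 by 2 (centres 84 mm apart) in a fixed plywood caddy; 72 mm square outside, 64 mm inside, 20 mm high, walls and floor 4 mm; origin at centre of underside, 8 mm above the table (a pot stands 4 mm above origin); x, y along its sides, z up; caddy rim 200 mm square, 24 mm above the table, low wire handles outside two sides
- pocket_yellow: square yellow open pocket, one of four set 2 by 2 (centres 84 mm apart) in a fixed plywood caddy; 72 mm square outside, 64 mm inside, 20 mm high, walls and floor 4 mm; origin at centre of underside, 8 mm above the table (a pot stands 4 mm above origin); x, y along its sides, z up; caddy rim 200 mm square, 24 mm above the table, low wire handles outside two sides
- pocket_blue: square blue open pocket, one of four set 2 by 2 (centres 84 mm apart) in a fixed plywood caddy; 72 mm square outside, 64 mm inside, 20 mm high, walls and floor 4 mm; origin at centre of underside, 8 mm above the table (a pot stands 4 mm above origin); x, y along its sides, z up; caddy rim 200 mm square, 24 mm above the table, low wire handles outside two sides
- pocket_green: square green open pocket, one of four set 2 by 2 (centres 84 mm apart) in a fixed plywood caddy; 72 mm square outside, 64 mm inside, 20 mm high, walls and floor 4 mm; origin at centre of underside, 8 mm above the table (a pot stands 4 mm above origin); x, y along its sides, z up; caddy rim 200 mm square, 24 mm above the table, low wire handles outside two sides
Mind the look-alikes: they are no part of the job. Several things look just like the pot_yellow: the one meant starts farthest to the robot's right.

How it is judged (in metres and radians):
At the end, for the whole second after the job is handed in: The red, yellow, blue and green pots each stand upright (within 0.08 rad) on the floor of the pocket of the same colour (within 14 mm of its centre, underside no more than 8 mm above the pocket's origin), released and at rest; the white and black pots stand upright within 30 mm of where they began (horizontal distance between pot_red and pocket_red below 0.014 m and z of pot_red in the frame of pocket_red below 0.008 m and angle between each of pot_red, pot_yellow, pot_blue, pot_green, pot_white, pot_black's own z axis and vertical below 0.08 rad and linear speed of each of pot_red, pot_yellow, pot_blue, pot_green, pot_white, pot_black below 0.02 m/s and contact force between the fingers and pot_red below 0.1 N and horizontal distance between pot_yellow and pocket_yellow below 0.014 m and z of pot_yellow in the frame of pocket_yellow below 0.008 m and contact force between the fingers and pot_yellow below 0.1 N and horizontal distance between pot_blue and pocket_blue below 0.014 m and z of pot_blue in the frame of pocket_blue below 0.008 m and contact force between the fingers and pot_blue below 0.1 N and horizontal distance between pot_green and pocket_green below 0.014 m and z of pot_green in the frame of pocket_green below 0.008 m and contact force between the fingers and pot_green below 0.1 N and distance of each of pot_white, pot_black from where it was at the start of the episode below 0.03 m); the robot touches nothing.
It fails at once if the white-lidded pot is pushed or carried more than 30 mm from where it stood, or tipped over (distance of pot_white from where it was at the start of the episode above 0.03 m or angle between pot_white's own z axis and vertical above 0.4 rad).
It fails at once if the black-lidded pot is pushed or carried more than 30 mm from where it stood, or tipped over (distance of pot_black from where it was at the start of the episode above 0.03 m or angle between pot_black's own z axis and vertical above 0.4 rad).
It fails at once if a pot is dropped (falls freely, out of the fingers, at over 0.7 m/s: about 25 mm of fall) ((linear speed of pot_red above 0.7 m/s and contact force between the fingers and pot_red below 0.05 N) or (linear speed of pot_yellow above 0.7 m/s and contact force between the fingers and pot_yellow below 0.05 N) or (linear speed of pot_blue above 0.7 m/s and contact force between the fingers and pot_blue below 0.05 N) or (linear speed of pot_green above 0.7 m/s and contact force between the fingers and pot_green below 0.05 N)).
It also fails if it takes over 102 s, if anything falls off the work surface, if the arm or the gripper's body presses on something with over 40 N, if the wrist force passes 120 N, or if a joint passes its speed limit or range.

ROBOT

A 6-joint arm with a two-finger parallel gripper is mounted at the origin on the work surface. World frame = base frame: x ahead of the robot, y to its left, z up, the work surface at z = 0. Lengths are in mm, angles in rad, forces in N, time in s.
With the tool pointing down it reaches from about 400 to 925 mm from the base axis. Payload 12.5 kg.
Tool frame: the origin (TCP) lies at the very end of the fingers, on their centre line; the grasp point (between the pads) lies env.hold_point_z behind it (env.hold_point_z is the distance from the TCP to the grasp point, in mm); y points along the fingers, z is the direction in which the jaws open and shut, and the axes are right-handed (so a half turn about y gives the same grasp; the last joint's range is limited). The gripper opens to 95 mm and grips with 3 to 60 N. Pads are 20 mm wide; open, the fingers measure 119 mm over their backs; the gripper's body (75 mm by 180 mm) begins 59 mm behind the grasp point.
Start: joints at [-1.223, 0.491, 1.559, -0, 1.092, -0.106], TCP at [274.014, -561.75, 214.661] pointing down, gripper open.
Joint ranges: [-3.1, 3.1], [-0.84, 2.19], [0.05, 2.79], [-1.13, 4.28], [0.06, 2.93], [-2.69, 2.69]. Speed limits (rad/s): [2.22, 2.22, 2.79, 3.14, 3.14, 3.14].

INTERFACE

Orientations are given as [roll, pitch, yaw] about the fixed x, y, z axes, in that order (R = Rz(yaw) Ry(pitch) Rx(roll)).
In Python, from cell import env gives the robot as it stands.
- The arm moves only by the shell command python3 -m inch 'ROWS'. ROWS is JSON, one flat list of numbers, 7 for each row, row after row: the shift along the tool's x, y, z in m, then the turn, a rotation vector about the tool's x, y, z in degrees, then the closure, from -1 (fully open) to 1 (shut). In form: [tx, ty, tz, ax, ay, az, hand, tx, ty, tz, ax, ay, az, hand, ...]. A call has 1 to 10 rows; each row shifts and turns the commanded pose from where the row before left it, along the tool's axes as they then stand; what a row does not reach is not made up. A row lasts 1/10 s, in which the tool goes at most 50 mm and 8.59 degrees, less where a joint would pass 70% of its speed; a pose out of reach is approached as far as the arm can. A call is refused whole if a number of a shift passes 0.05 or a number of a turn 8.59, either way. A call with a gripper value outside its range is refused whole. The fingers move at their own pace and stop on an object; the grip force is fixed at half the most. Time passes only in rows, so rows that do not move let the fingers close. It gives the time, the measured TCP pose, the force and the opening at its end, in the units of the state.
- env.state(): the state, without advancing time (a new reading comes with each control period).
- env.read_camera(name): name is "side" or "top"; returns a dict with "pixels" (384x512x3 uint8, blue, green, red), "depth" (384x512 float32, mm along the optical axis (not along the pixel's ray), 0 where there is no reading), "mtx" (3x3 intrinsics, pixels), "k1" (the pictures are not rectified: a ray, as slopes to the right and down, at radius r is drawn at 1 + k1 r^2 times it, then the intrinsics apply), "R" (3x3) and "t" (3): a world point X has camera coordinates R X + t. Camera axes: x right, y down, z forward; pixel columns grow to the right and rows downward; lengths in mm; the calibration is good to about 2 mm. A picture is of the moment at which its call begins.
- env.job_done(): hands the job in, once; it reports no verdict.
The state is a dict: "t": time; "joints": joint angles; "qvel": joint speeds; "tau": joint torques, N m; "eef_pos": TCP position; "tcp_rot": TCP orientation; "ft_force": force on the tool from outside, world axes, zero at the start; "moment": the same for the moment, N m; "opening": opening from 0.0 (shut) to 1.0 (fully open).
Only numpy, scipy, OpenCV 4.12 (cv2) and the standard library are available. Lean on these libraries where they do the work, as an engineer would, in place of code of your own. Each camera call takes 0.05 s, during which the arm holds its last target.

## Working session

There is one attempt and no reset: what is moved stays moved. The work goes in short steps, Python scripts to look and compute and a shell command to move; the robot and the scene stay as the last step left them, time stands still between calls to the robot, and variables do not carry over. Pictures are saved under pics/ and viewed, and the job is handed in when it is done.

```bash
ls; mkdir -p pics
python3 - <<'E'
from cell import env
import cv2,numpy as np
s=env.state(); print(s['t'],s['eef_pos'],s['tcp_rot'],s['opening'],env.hold_point_z)
for n in('top','side'):
    c=env.read_camera(n); cv2.imwrite(f'pics/{n}0.png',c['pixels']); np.savez(f'{n}0.npz',**c)
    print(n,c['mtx'],c['k1'],c['R'],c['t'], -c['R'].T@c['t'])
E
```

```text
pics
0.0 [ 273.93326413 -561.49939507  214.07311543] [-1.57188175e+00  9.67604612e-05 -2.68773512e+00] 0.9982433613901454 18.8
top [[413.44819063   0.         255.22708154]
 [  0.         413.44819063 189.53709851]
 [  0.           0.           1.        ]] -0.0008880309447398398 [[-0.00364998 -0.99989091 -0.01431234]
 [-0.98723927  0.00588165 -0.15913523]
 [ 0.15920205  0.01354886 -0.98715305]] [ 115.28483122  429.961055   1199.05864766] [ 234.00263125   96.49749904 1253.7263429 ]
side [[391.87887128   0.         247.30397579]
 [  0.         391.87887128 191.94966845]
 [  0.           0.           1.        ]] -0.02657038942852303 [[-0.88728812 -0.46094083 -0.01591655]
 [-0.22518854  0.46307747 -0.85723356]
 [ 0.40250455 -0.75702893 -0.51468173]] [ 413.34544744   92.67117592 1070.78314001] [-43.37008983 958.22768052 637.13239306]
```

View pics/top0.png

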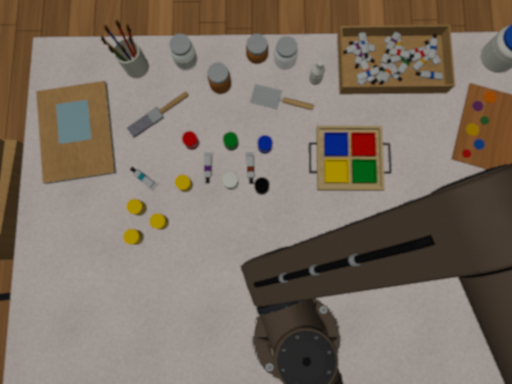

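View pics/side0.png

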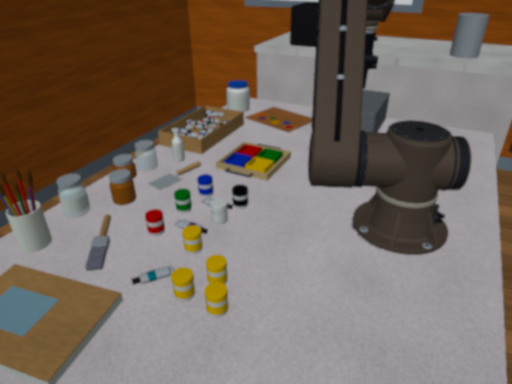

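The four yellow-lidded candidates are at top px (184,183), (136,206), (158,221) and (132,237). The one farthest to the robot's right (−y, which is image right) is (184,183). The other look-alikes are white at (231,180) and black at (262,186). I'll measure the positions and check a crop.

```bash
cat > h.py <<'E'
import numpy as np,cv2
def ray(c,uv):
    p=cv2.undistortPoints(np.array(uv,float).reshape(-1,1,2),c['mtx'],np.array([float(c['k1']),0,0,0])).reshape(-1,2)
    d=np.c_[p,np.ones(len(p))]
    return d
def toplane(c,uv,z):
    R=c['R'];o=-R.T@c['t'];d=ray(c,uv)@R
    return o+d*((z-o[2])/d[:,2])[:,None]
def cloud(c):
    h,w=c['depth'].shape
    v,u=np.mgrid[:h,:w]
    d=ray(c,np.c_[u.ravel(),v.ravel()])*c['depth'].reshape(-1,1)
    return ((d-c['t'])@c['R']).reshape(h,w,3)
def masks(c):
    H=cv2.cvtColor(c['pixels'],cv2.COLOR_BGR2HSV).astype(int);h,s,v=H[...,0],H[...,1],H[...,2]
    st=(s>150)&(v>60)
    return dict(red=st&((h<8)|(h>172)),yellow=st&(h>20)&(h<34),green=st&(h>40)&(h<85),blue=st&(h>100)&(h<130),white=(s<40)&(v>150),black=v<45)
E
python3 - <<'E'
from h import *
for n in('top','side'):
    c=dict(np.load(f'{n}0.npz'));P=cloud(c)
    for k,m in masks(c).items():
        N,L,S,C=cv2.connectedComponentsWithStats(m.astype(np.uint8))
        for i in range(1,N):
            if not 40<S[i,4]<900: continue
            z=P[L==i];zm=np.median(z[:,2]);
            pl=58 if zm>35 else 28
            if k in('white','black') and zm<40: continue
            w=toplane(c,[C[i]],pl)[0]
            t=z[abs(z[:,2]-np.percentile(z[:,2],80))<4]
            print(n,k,C[i].round(1),S[i,:5],'z',zm.round(1),np.percentile(z[:,2],[2,98]).round(),'plane',pl,w.round(1),'mean top',((t.min(0)+t.max(0))/2).round(1))
c=dict(np.load('top0.npz'))['pixels']
cv2.imwrite('pics/crop0.png',cv2.resize(c[115:255,115:305],None,fx=4,fy=4,interpolation=cv2.INTER_CUBIC))
cv2.imwrite('pics/crop1.png',cv2.resize(c[110:205,295:405],None,fx=6,fy=6,interpolation=cv2.INTER_CUBIC))
E
```

```text
top red [189.4 138.8] [183 132  14  15 162] z 56.8 [49. 62.] plane 58 [582.1 309.6  58. ] mean top [583.3 309.7  58.1]
top red [363.3 144.1] [352 133  24  23 541] z 12.8 [ 7. 30.] plane 28 [ 569.9 -216.3   28. ] mean top [ 571.6 -217.5   22.5]
top red [466.2 153.2] [462 149   9   9  59] z 7.7 [ 3. 14.] plane 28 [ 539.3 -525.3   28. ] mean top [ 544.2 -535.2    9.9]
top yellow [471.9 129.1] [466 124  13  12 115] z 8.6 [ 3. 14.] plane 28 [ 614.7 -548.8   28. ] mean top [ 619.7 -558.9   10.5]
top yellow [336.3 170.5] [324 158  26  25 610] z 12.5 [ 6. 30.] plane 28 [ 488.3 -131.6   28. ] mean top [ 489.4 -133.6   23. ]
top yellow [182.9 182.5] [175 175  16  16 194] z 56.8 [32. 62.] plane 58 [449.1 325.7  58. ] mean top [450.8 327.6  58.4]
top yellow [135.1 206.2] [127 199  18  15 201] z 56.2 [29. 61.] plane 58 [379.6 464.4  58. ] mean top [380.3 467.9  58.3]
top yellow [157.9 221.1] [150 214  17  15 202] z 56.0 [34. 62.] plane 58 [335.8 395.9  58. ] mean top [336.2 399.   57.7]
top yellow [132.  236.4] [124 229  18  15 210] z 55.9 [30. 60.] plane 58 [291.9 469.5  58. ] mean top [293.1 47
[... 6313 characters left out ...]
1. 392.] plane 58 [ 372.6 -687.8   58. ] mean top [185.5  66.2 370.5]
side black [419.8 131.1] [391 122  58  19 794] z 281.5 [279. 284.] plane 58 [  23.5 -585.3   58. ] mean top [ -0.4   5.1 281.2]
side black [356.1 171.3] [310 131  88  58 893] z 171.2 [144. 268.] plane 58 [ 161.4 -153.7   58. ] mean top [158.8 113.3 231.5]
side black [457.7 168.5] [434 138  35  53 622] z 208.2 [152. 263.] plane 58 [-122.1 -311.7   58. ] mean top [-105.4    8.3  245.7]
side black [239.7 190.3] [233 186  14  10 110] z 58.4 [49. 61.] plane 58 [433.7 107.7  58. ] mean top [436.5 100.7  59.2]
side black [436.  215.6] [432 206  11  18 119] z 64.9 [18. 91.] plane 58 [-84.8  -2.   58. ] mean top [-79.4   9.7  76.2]
```

View pics/crop0.png

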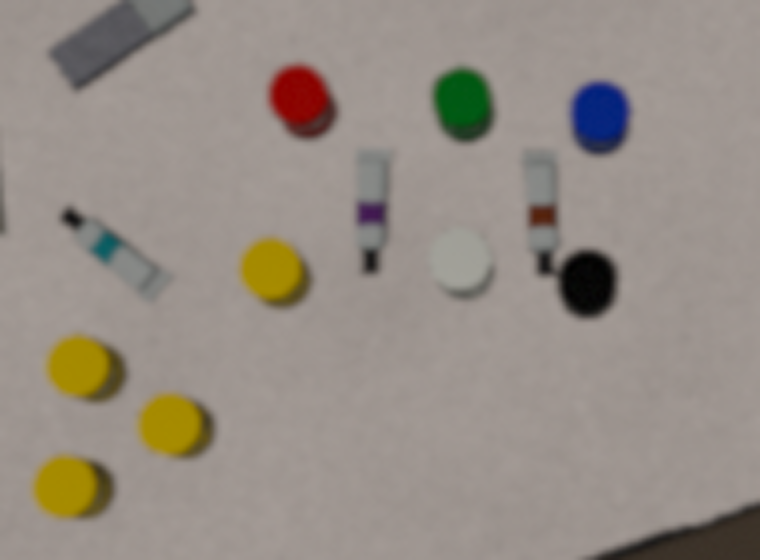

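View pics/crop1.png

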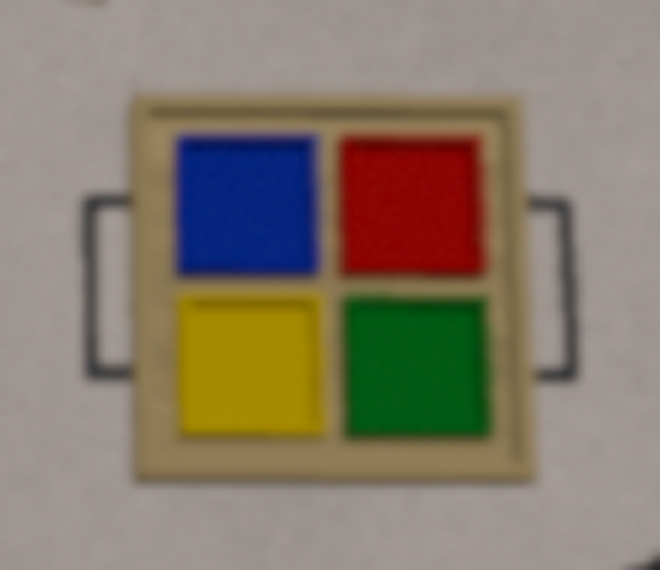

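The picks are the yellow at px (184,183), red (189,139), green (230,140) and blue (265,143). The crop shows the chosen yellow standing alone, right of the look-alike trio, and it isn't white or black. Next I square the tool to yaw −90°, so that tx = −dy, ty = −dz and tz = +dx.

```bash
python3 -m inch '[0,0,0,0,-8,0,-1,0,0,0,0,-8,0,-1,0,0,0,0,-8,0,-1,0,0,0,0,-8,0,-1,0,0,0,0,-8,0,-1,0,0,0,0,-8,0,-1,0,0,0,0,-8,0,-1,0,0,0,0,-8,0,-1]'; python3 -c "
from cell import env;s=env.state();print(s['eef_pos'],s['tcp_rot'],s['joints'])"
```

```text
t: 0.9
eef_pos: [274.0, -561.6, 214.3]
tcp_rot: [-1.571, 0.001, -1.565]
ft_force: [0.4, -0.8, 0.7]
opening: 1.001
[ 273.96009327 -561.60217277  214.28586245] [-1.57100023e+00  6.18454253e-04 -1.56505209e+00] [-1.22260788e+00  4.91317209e-01  1.55923594e+00  1.75865893e-05
  1.09169052e+00 -1.22836029e+00]
```

```bash
python3 -m inch '[-0.03,0,0.02,0,0,0,-1,-0.03,0,0.02,0,0,0,-1,-0.03,0,0.02,0,0,0,-1,-0.035,0,0.02,0,0,0,-1,-0.035,0,0.02,0,0,0,-1,-0.035,0,0.02,0,0,0,-1,-0.035,0,0.02,0,0,0,-1,-0.035,0,0.02,0,0,0,-1,-0.035,0,0.02,0,0,0,-1,-0.035,0,0.02,0,0,0,-1]'; python3 -m inch '[-0.035,0,0.015,0,0,0,-1,-0.035,0,0.015,0,0,0,-1,-0.035,0,0.015,0,0,0,-1,-0.035,0,0.015,0,0,0,-1,-0.035,0,0.015,0,0,0,-1,-0.035,0.01,0.01,0,0,0,-1,-0.03,0.02,0.01,0,0,0,-1,-0.03,0.02,0,0,0,0,-1,-0.02,0.02,0,0,0,0,-1,0,0,0,0,0,0,-1]'
```

```text
t: 1.9
eef_pos: [474.5, -225.2, 214.5]
tcp_rot: [-1.571, 0.0, -1.571]
ft_force: [0.3, -0.2, 0.7]
opening: 0.999
t: 2.9
eef_pos: [567.6, 65.3, 142.1]
tcp_rot: [-1.575, 0.0, -1.568]
ft_force: [-1.3, -0.4, -0.2]
opening: 1.002
```

```bash
python3 -m inch '[-0.019,0,0.001,0,0,0,-1,0,0.02,0,0,0,0,-1,0,0.02,0,0,0,0,-1,0,0.02,0,0,0,0,-1,0,0.02,0,0,0,0,-1,0,0.015,0,0,0,0,-1,0,0.012,0,0,0,0,-1,0,0.01,0,0,0,0,-1,0,0,0,0,0,0,-1]'
python3 - <<'E'
from cell import env
import cv2,numpy as np
c=env.read_camera('side'); cv2.imwrite('pics/s1.png',cv2.resize(c['pixels'][100:260,120:330],None,fx=3.5,fy=3.5))
E
```

```text
t: 3.8
eef_pos: [569.8, 81.8, 26.9]
tcp_rot: [-1.572, -0.0, -1.571]
ft_force: [0.3, 0.6, 0.4]
opening: 0.999
```

View pics/s1.png

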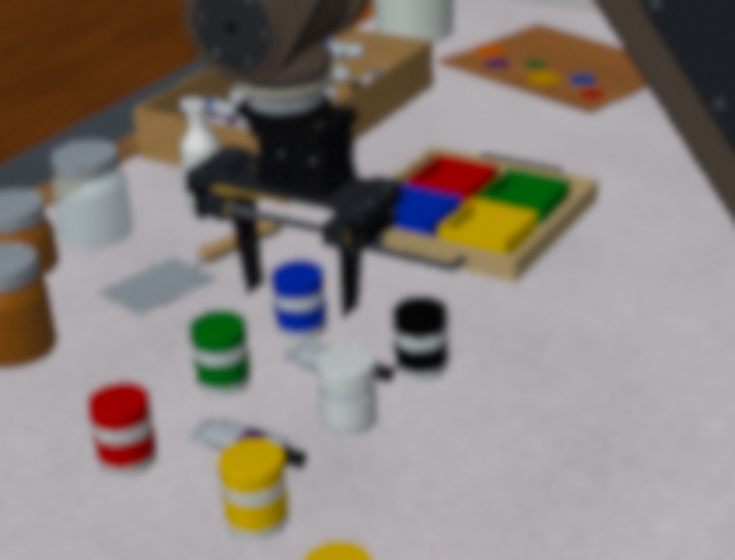

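The fingers straddle the blue pot, with the tips midway either side of crop px (300,300). Closing now.

```bash
python3 -m inch '[-0.002,0.002,0,0,0,0,-1,0,0,0,0,0,0,1,0,0,0,0,0,0,1,0,0,0,0,0,0,1,0,0,0,0,0,0,1,0,0,0,0,0,0,1,0,0,0,0,0,0,1,0,0,0,0,0,0,1,0,0,0,0,0,0,1,0,0,0,0,0,0,1]'
```

```text
t: 4.85
eef_pos: [570.0, 84.2, 25.6]
tcp_rot: [-1.571, -0.0, -1.571]
ft_force: [-0.9, -0.1, 0.5]
opening: 0.487
```

```bash
python3 -m inch '[0,-0.01,0,0,0,0,1,0,-0.02,0,0,0,0,1,0,-0.025,0,0,0,0,1,0,-0.03,0,0,0,0,1,0.02,-0.03,0,0,0,0,1,0.03,0,0,0,0,0,1,0.03,0,0,0,0,0,1,0.03,0,0,0,0,0,1,0.03,0,0,0,0,0,1,0.03,0,0,0,0,0,1]'; python3 -m inch '[0.03,0,0.001,0,0,0,1,0.013,0.01,0.001,0,0,0,1,0,0.02,0,0,0,0,1,0,0.01,0,0,0,0,1,0,0,0,0,0,0,1,0,0,0,0,0,0,1]'
cat > rel.py <<'E'
from cell import env
from h import *
import sys
k=sys.argv[1];out=sys.argv[2]
s=env.state();print(s['eef_pos'].round(1) if hasattr(s['eef_pos'],'round') else s['eef_pos'],s['ft_force'])
for n in('top','side'):
    c=env.read_camera(n);P=cloud(c);m=masks(c)[k]
    N,L,S,C=cv2.connectedComponentsWithStats(m.astype(np.uint8))
    for i in range(1,N):
        z=P[L==i]
        if 20<S[i,4]<900: print(n,C[i].round(1),S[i,4],'z',np.percentile(z[:,2],[5,50,95]).round(1),'mean',np.median(z,0).round(1))
    cv2.imwrite(f'pics/{out}_{n}.png',cv2.resize(c['pixels'][100:220,290:420] if n=='top' else c['pixels'][90:210,180:320],None,fx=4,fy=4))
E
python3 rel.py blue b1
```

```text
t: 5.85
eef_pos: [569.8, -86.9, 141.4]
tcp_rot: [-1.57, -0.0, -1.571]
ft_force: [0.8, -0.0, -0.5]
opening: 0.488
t: 6.45
eef_pos: [572.2, -128.2, 100.8]
tcp_rot: [-1.571, 0.0, -1.57]
ft_force: [0.8, -0.5, -0.4]
opening: 0.487
[ 572.2 -128.2  100.8] [ 0.83130464 -0.54221073 -0.41604589]
top [508.5  37.4] 125 z [121.5 129.4 133.8] mean [ 858.9 -625.3  129.4]
top [478.8 143.7] 57 z [ 4.2  8.5 12.6] mean [ 573.1 -576.4    8.5]
side [235.1 132. ] 90 z [123.6 133.6 136.3] mean [ 569.3 -115.8  133.6]
side [236.2 142.9] 42 z [ 90.1  95.6 101.3] mean [ 561.  -107.2   95.6]
side [237.5 159.2] 207 z [12.4 21.3 29.8] mean [ 576.9 -141.    21.3]
```

View pics/b1_top.png

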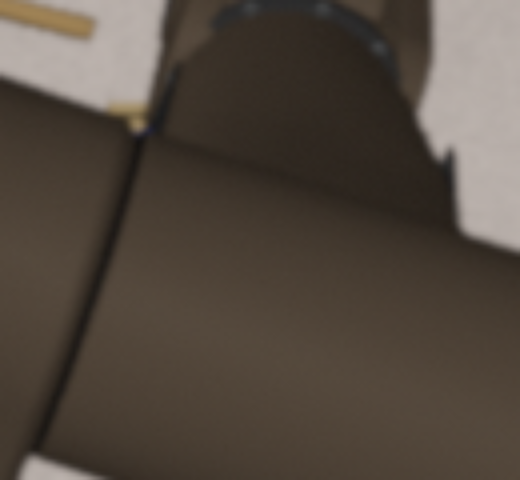

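View pics/b1_side.png

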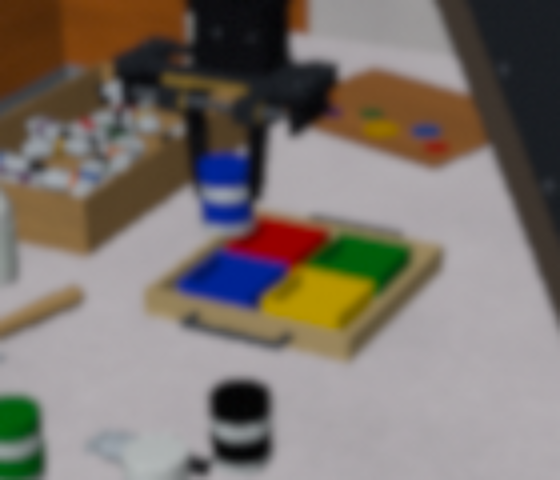

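The held blue pot (side crop px (225,190)) is upright above the caddy, but the arm hides the top view. Both cameras agreed on the pockets within about 2 mm, so I lower it.

```bash
python3 -m inch '[0.0035,0.01,0,0,0,0,1,0,0.012,0,0,0,0,1,0,0.012,0,0,0,0,1,0,0.01,0,0,0,0,1,0,0.008,0,0,0,0,1,0,0.005,0,0,0,0,1,0,0.001,0,0,0,0,1,0,0,0,0,0,0,1]'; python3 rel.py blue b2
```

```text
t: 7.35
eef_pos: [572.1, -132.3, 42.6]
tcp_rot: [-1.571, -0.0, -1.571]
ft_force: [0.3, 0.3, -1.7]
opening: 0.486
[ 572.1 -132.3   42.6] [ 0.26579882  0.27262224 -1.73144877]
top [508.5  37.4] 125 z [121.5 129.7 134.2] mean [ 858.8 -624.8  129.7]
top [478.7 143.7] 56 z [ 4.6  8.1 11.8] mean [ 573.5 -576.1    8.1]
side [236.4 147.5] 81 z [64.1 75.1 78.5] mean [ 566.6 -117.6   75.1]
side [237.5 159.6] 148 z [17.7 27.  42. ] mean [ 560.7 -111.7   27. ]
```

View pics/b2_side.png

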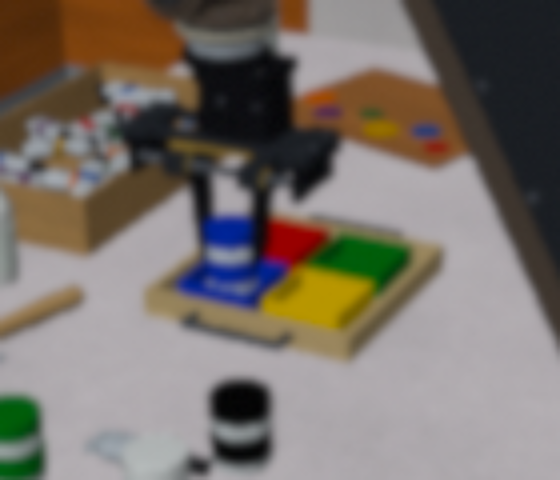

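The blue pot is centred in the blue pocket (side crop px (230,260)). I lower the last 5 mm in small steps.

```bash
python3 -m inch '[0,0.002,0,0,0,0,1,0,0.001,0,0,0,0,1,0,0.001,0,0,0,0,1,0,0.001,0,0,0,0,1,0,0,0,0,0,0,1,0,0,0,0,0,0,1]'
```

```text
t: 8.05
eef_pos: [572.0, -132.3, 37.6]
tcp_rot: [-1.571, -0.0, -1.571]
ft_force: [0.2, 0.1, -0.8]
opening: 0.491
```

```bash
python3 -m inch '[0,0.001,0,0,0,0,1,0,0,0,0,0,0,1]';python3 -m inch '[0,0.0005,0,0,0,0,1,0,0,0,0,0,0,1]'
```

```text
t: 8.25
eef_pos: [572.0, -132.3, 37.5]
tcp_rot: [-1.57, -0.0, -1.571]
ft_force: [-4.1, 1.3, 10.4]
opening: 0.486
t: 8.45
eef_pos: [572.0, -132.3, 37.5]
tcp_rot: [-1.57, -0.0, -1.571]
ft_force: [-5.8, 1.2, 15.7]
opening: 0.491
```

Contact is felt. Releasing with a partial opening, then lifting.

```bash
python3 -m inch '[0,-0.001,0,0,0,0,1,0,0,0,0,0,0,-0.4,0,0,0,0,0,0,-0.4,0,0,0,0,0,0,-0.4,0,0,0,0,0,0,-0.4,0,0,0,0,0,0,-0.4]'; python3 -m inch '[0,-0.01,0,0,0,0,-0.4,0,-0.02,0,0,0,0,-0.4,0,-0.03,0,0,0,0,-0.4,0,-0.03,0,0,0,0,-1,-0.02,-0.02,0,0,0,0,-1,-0.04,0,0.001,0,0,0,-1,-0.04,0,0.001,0,0,0,-1,-0.04,0,0.001,0,0,0,-1,-0.04,0,0.001,0,0,0,-1,-0.04,0,0.001,0,0,0,-1]'
```

```text
t: 9.05
eef_pos: [572.0, -132.3, 37.0]
tcp_rot: [-1.571, -0.0, -1.571]
ft_force: [-0.1, 0.7, 0.4]
opening: 0.697
t: 10.05
eef_pos: [576.9, 89.3, 148.0]
tcp_rot: [-1.57, -0.0, -1.571]
ft_force: [-0.2, 0.1, -0.3]
opening: 0.999
```

```bash
python3 -m inch '[-0.03,0,0.001,0,0,0,-1,-0.03,0,0.001,0,0,0,-1,-0.025,0,0,0,0,0,-1,-0.015,0.01,0,0,0,0,-1,0,0.02,0,0,0,0,-1,0,0,0,0,0,0,-1,0,0,0,0,0,0,-1]'; python3 rel.py blue b3
```

```text
t: 10.75
eef_pos: [578.9, 187.3, 117.0]
tcp_rot: [-1.572, -0.0, -1.571]
ft_force: [-0.3, -0.2, 0.3]
opening: 0.999
[578.9 187.3 117. ] [-0.33673245 -0.20342121  0.34343415]
top [508.5  37.4] 124 z [122.3 129.8 133.2] mean [ 858.  -625.5  129.8]
top [335.7 143.3] 451 z [ 9.1 28.8 72. ] mean [ 567.9 -128.8   28.8]
top [478.7 143.7] 56 z [ 4.4  7.4 12.3] mean [ 573.5 -576.1    7.4]
side [237.4  83.8] 94 z [123.  128.4 130.6] mean [ 851.1 -646.2  128.4]
side [237.4 149. ] 75 z [60.2 70.2 73.2] mean [ 563.2 -116.4   70.2]
side [237.7 160.2] 160 z [16.8 27.  36.8] mean [ 558.7 -111.4   27. ]
```

View pics/b3_top.png

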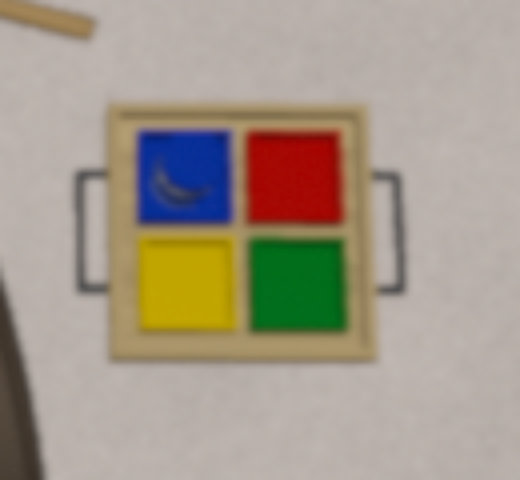

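View pics/b3_side.png

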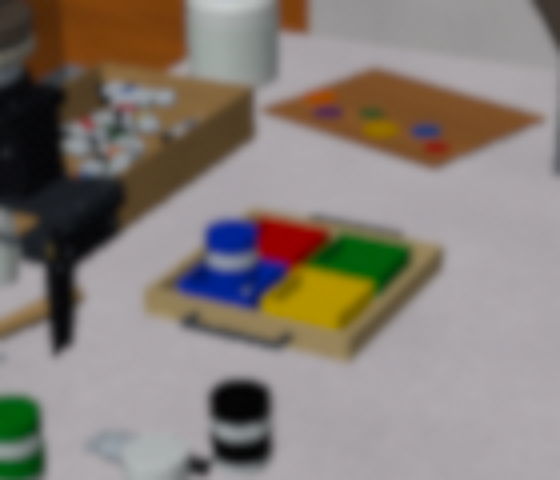

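The blue pot stands upright with its lid at about 70 mm, as expected on the floor (side crop px (232,250)). Next is green: lower around it and grip.

```bash
python3 -m inch '[-0.0005,0.02,0,0,0,0,-1,0,0.02,0,0,0,0,-1,0,0.018,0,0,0,0,-1,0,0.015,0,0,0,0,-1,0,0.01,0,0,0,0,-1,0,0.007,0,0,0,0,-1,0,0.001,0,0,0,0,-1,0,0,0,0,0,0,-1]'
python3 - <<'E'
from cell import env
import cv2
c=env.read_camera('side'); cv2.imwrite('pics/s2.png',cv2.resize(c['pixels'][100:260,120:330],None,fx=3.5,fy=3.5))
E
```

```text
t: 11.65
eef_pos: [579.2, 188.3, 26.4]
tcp_rot: [-1.57, 0.0, -1.571]
ft_force: [0.1, 0.2, 0.1]
opening: 1.003
```

View pics/s2.png

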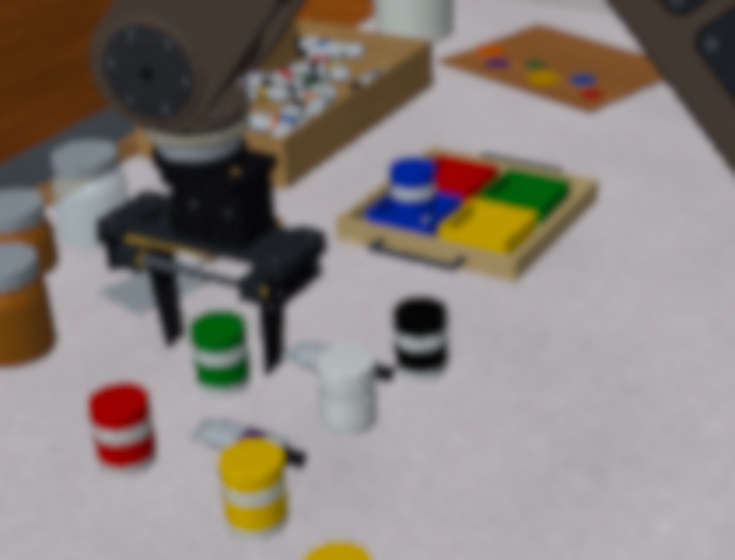

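The fingers straddle the green pot (crop px (220,350)). Grip it, lift, and carry to the green pocket.

```bash
python3 -m inch '[0,0.0005,0,0,0,0,1,0,0,0,0,0,0,1,0,0,0,0,0,0,1,0,0,0,0,0,0,1,0,0,0,0,0,0,1,0,0,0,0,0,0,1,0,0,0,0,0,0,1,0,0,0,0,0,0,1]'; python3 -m inch '[0,-0.01,0,0,0,0,1,0,-0.02,0,0,0,0,1,0,-0.03,0,0,0,0,1,0,-0.03,0,0,0,0,1,0.02,-0.02,0,0,0,0,1,0.035,-0.01,-0.01,0,0,0,1,0.035,0,-0.01,0,0,0,1,0.035,0,-0.01,0,0,0,1,0.035,0,-0.01,0,0,0,1,0.035,0,-0.01,0,0,0,1]'
```

```text
t: 12.5
eef_pos: [579.1, 188.2, 25.6]
tcp_rot: [-1.571, -0.0, -1.571]
ft_force: [0.6, 0.4, 0.2]
opening: 0.495
t: 13.5
eef_pos: [528.3, -8.0, 146.3]
tcp_rot: [-1.57, -0.0, -1.571]
ft_force: [1.1, -0.6, -1.2]
opening: 0.49
```

```bash
python3 -m inch '[0.035,0,-0.01,0,0,0,1,0.035,0,-0.01,0,0,0,1,0.035,0,-0.01,0,0,0,1,0.035,0,-0.01,0,0,0,1,0.03,0,-0.002,0,0,0,1,0.025,0.005,0,0,0,0,1,0.013,0.01,0,0,0,0,1,0,0.01,0,0,0,0,1,0,0,0,0,0,0,1]'
```

```text
t: 14.4
eef_pos: [486.2, -213.6, 119.1]
tcp_rot: [-1.573, 0.002, -1.571]
ft_force: [-0.1, -0.4, -1.7]
opening: 0.488
```

```bash
python3 -m inch '[0.001,0.01,0.001,0,0,0,1,0,0.015,0,0,0,0,1,0,0.015,0,0,0,0,1,0,0.012,0,0,0,0,1,0,0.01,0,0,0,0,1,0,0.008,0,0,0,0,1,0,0.005,0,0,0,0,1,0,0.001,0,0,0,0,1,0,0,0,0,0,0,1]'; python3 rel.py green g1
```

```text
t: 15.3
eef_pos: [488.1, -215.8, 44.7]
tcp_rot: [-1.571, -0.0, -1.571]
ft_force: [0.3, -0.7, -1.3]
opening: 0.49
[ 488.1 -215.8   44.7] [ 0.32011157 -0.71952285 -1.32126252]
side [268.5 142.4] 67 z [67.9 77.1 80.7] mean [ 483.1 -199.7   77.1]
side [271.5 154.3] 114 z [15.9 29.  42.6] mean [ 469.4 -199.3   29. ]
```

View pics/g1_side.png

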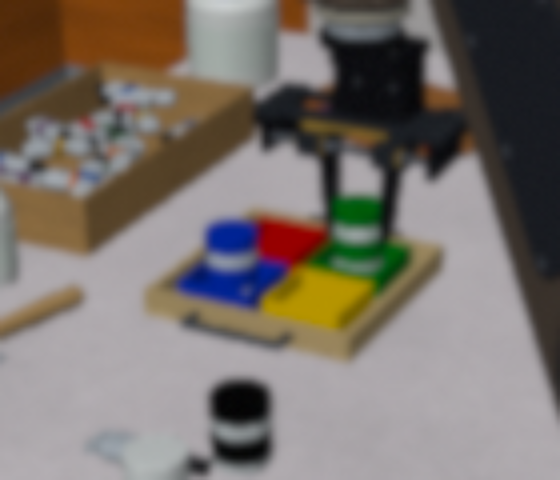

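The green pot is above the centre of the green pocket (side crop px (357,240)). Lowering it 7 mm.

```bash
python3 -m inch '[0,0.003,0,0,0,0,1,0,0.002,0,0,0,0,1,0,0.001,0,0,0,0,1,0,0.001,0,0,0,0,1,0,0.0005,0,0,0,0,1,0,0,0,0,0,0,1,0,0,0,0,0,0,1]';python3 -m inch '[0,0.0005,0,0,0,0,1,0,0,0,0,0,0,1]'
```

```text
t: 16.1
eef_pos: [488.1, -215.8, 37.6]
tcp_rot: [-1.57, -0.0, -1.571]
ft_force: [-0.7, -0.1, 4.6]
opening: 0.486
t: 16.3
eef_pos: [488.1, -215.8, 37.5]
tcp_rot: [-1.57, -0.0, -1.571]
ft_force: [-2.0, 1.6, 11.5]
opening: 0.491
```

```bash
python3 -m inch '[0,-0.001,0,0,0,0,1,0,0,0,0,0,0,-0.4,0,0,0,0,0,0,-0.4,0,0,0,0,0,0,-0.4,0,0,0,0,0,0,-0.4,0,0,0,0,0,0,-0.4]'; python3 -m inch '[0,-0.01,0,0,0,0,-0.4,0,-0.02,0,0,0,0,-0.4,0,-0.03,0,0,0,0,-0.4,0,-0.03,0,0,0,0,-1,-0.02,-0.02,0,0,0,0,-1,-0.04,0,0.007,0,0,0,-1,-0.04,0,0.008,0,0,0,-1,-0.04,0,0.008,0,0,0,-1,-0.04,0,0.008,0,0,0,-1,-0.04,0,0.008,0,0,0,-1]'; python3 -m inch '[-0.04,0,0.008,0,0,0,-1,-0.04,0,0.008,0,0,0,-1,-0.04,0,0.008,0,0,0,-1,-0.04,0,0.008,0,0,0,-1,-0.04,0,0.008,0,0,0,-1,-0.04,0,0.008,0,0,0,-1,-0.03,0,0.007,0,0,0,-1,-0.02,0.01,0,0,0,0,-1,-0.016,0.02,0,0,0,0,-1,0,0,0,0,0,0,-1]'; python3 rel.py red r0
```

```text
t: 16.9
eef_pos: [488.0, -215.7, 37.6]
tcp_rot: [-1.571, -0.0, -1.571]
ft_force: [-0.8, 0.4, -0.6]
opening: 0.7
t: 17.9
eef_pos: [527.1, 5.9, 148.5]
tcp_rot: [-1.57, -0.0, -1.571]
ft_force: [0.8, 0.1, -0.4]
opening: 0.999
t: 18.9
eef_pos: [580.3, 311.0, 115.0]
tcp_rot: [-1.575, -0.002, -1.569]
ft_force: [-0.7, 0.2, 0.0]
opening: 1.001
[580.3 311.  115. ] [-0.66982519  0.24825443  0.01021629]
top [363.3 144.1] 540 z [ 7.9 12.8 29. ] mean [ 573.3 -220.    12.8]
top [466.3 153.2] 55 z [ 3.2  7.2 11.7] mean [ 544.3 -536.9    7.2]
side [251.9 149.4] 129 z [12.3 19.3 30. ] mean [ 566.5 -239.7   19.3]
side [ 22.7 194. ] 111 z [-603.2  132.4  172. ] mean [857.  476.1 132.4]
side [ 11.7 197. ] 105 z [-408.1  133.8  170.2] mean [868.4 500.4 133.8]
side [153.6 215.8] 160 z [48.  58.4 60.9] mean [575.8 322.1  58.4]
side [155.5 229.1] 69 z [13.5 20.6 27.6] mean [568.6 331.8  20.6]
```

View pics/r0_top.png

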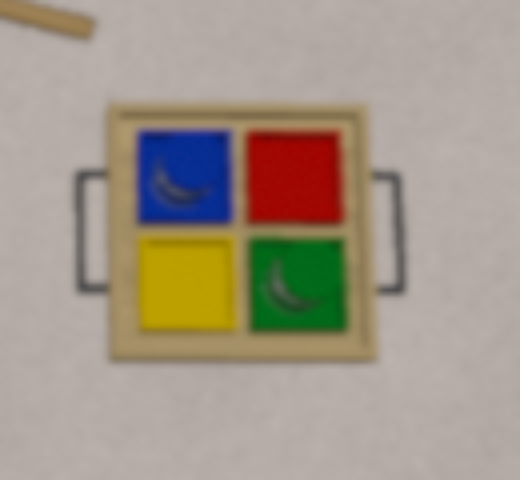

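View pics/r0_side.png

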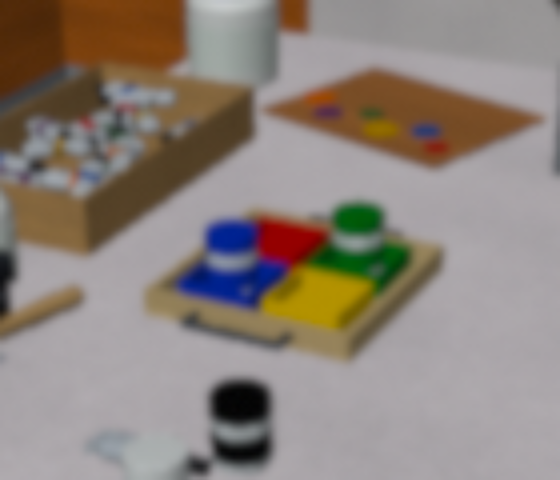

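The blue and green pots both stand upright in their own pockets (top crop px (185,178) and (297,285)). Next, lower over red: dx +3, and down 89 mm from 115.

```bash
python3 -m inch '[0,0.02,0.002,0,0,0,-1,0,0.02,0,0,0,0,-1,0,0.018,0,0,0,0,-1,0,0.013,0,0,0,0,-1,0,0.01,0,0,0,0,-1,0,0.006,0,0,0,0,-1,0,0.001,0,0,0,0,-1,0,0,0,0,0,0,-1]'
python3 - <<'E'
from cell import env
import cv2
c=env.read_camera('side'); cv2.imwrite('pics/s3.png',cv2.resize(c['pixels'][130:290,80:290],None,fx=3.5,fy=3.5))
E
```

```text
t: 19.8
eef_pos: [584.2, 310.2, 30.0]
tcp_rot: [-1.57, 0.0, -1.571]
ft_force: [-0.3, -0.1, 0.3]
opening: 0.998
```

View pics/s3.png

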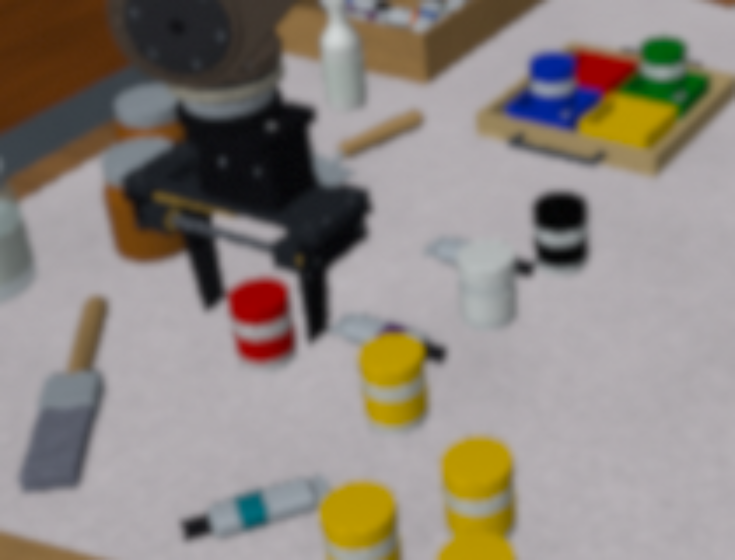

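The fingers straddle the red pot (crop px (262,320)). Grip and carry.

```bash
python3 -m inch '[0,0.004,0,0,0,0,-1,0,0,0,0,0,0,1,0,0,0,0,0,0,1,0,0,0,0,0,0,1,0,0,0,0,0,0,1,0,0,0,0,0,0,1,0,0,0,0,0,0,1,0,0,0,0,0,0,1,0,0,0,0,0,0,1]'; python3 -m inch '[0,-0.01,0,0,0,0,1,0,-0.02,0,0,0,0,1,0,-0.03,0,0,0,0,1,0,-0.03,0,0,0,0,1,0.02,-0.03,0,0,0,0,1,0.035,-0.01,-0.001,0,0,0,1,0.035,0,-0.001,0,0,0,1,0.035,0,-0.001,0,0,0,1,0.035,0,-0.001,0,0,0,1,0.035,0,-0.001,0,0,0,1]'; python3 -m inch '[0.035,0,-0.001,0,0,0,1,0.035,0,-0.001,0,0,0,1,0.035,0,-0.001,0,0,0,1,0.035,0,-0.001,0,0,0,1,0.035,0,-0.001,0,0,0,1,0.035,0,-0.001,0,0,0,1,0.035,0,-0.001,0,0,0,1,0.035,0,-0.001,0,0,0,1,0.03,0,0,0,0,0,1,0.02,0,0,0,0,0,1]'
```

```text
t: 20.75
eef_pos: [584.0, 310.3, 25.6]
tcp_rot: [-1.571, -0.0, -1.571]
ft_force: [-0.1, -0.0, -0.0]
opening: 0.485
t: 21.75
eef_pos: [578.8, 113.9, 156.4]
tcp_rot: [-1.57, -0.0, -1.571]
ft_force: [0.2, -0.4, -0.9]
opening: 0.488
t: 22.75
eef_pos: [570.8, -216.7, 156.2]
tcp_rot: [-1.57, -0.0, -1.572]
ft_force: [-0.8, 0.0, -1.6]
opening: 0.491
```

```bash
python3 -m inch '[0,0.015,0,0,0,0,1,0,0.02,0,0,0,0,1,0,0.02,0,0,0,0,1,0,0.02,0,0,0,0,1,0,0.015,0,0,0,0,1,0,0.01,0,0,0,0,1,0,0.007,0,0,0,0,1,0,0.004,0,0,0,0,1,0,0.001,0,0,0,0,1,0,0,0,0,0,0,1]'; python3 rel.py red r1
```

```text
t: 23.75
eef_pos: [571.2, -214.8, 44.0]
tcp_rot: [-1.57, -0.0, -1.571]
ft_force: [0.0, -0.7, -1.1]
opening: 0.487
[ 571.2 -214.8   44. ] [ 0.0445087  -0.66559648 -1.09554844]
top [466.7 152.1] 36 z [  5.3   9.6 687.5] mean [ 547.1 -533.8    9.6]
side [247.5 138.8] 76 z [66.4 76.7 79.6] mean [ 566.5 -199.3   76.7]
side [252.7 149.8] 95 z [16.7 29.9 44.9] mean [ 550.6 -200.4   29.9]
side [ 22.7 193.7] 116 z [-616.4  133.7  173.9] mean [857.2 476.2 133.7]
side [ 11.8 197. ] 106 z [-375.7  136.2  169. ] mean [869.  500.8 136.2]
```

View pics/r1_side.png

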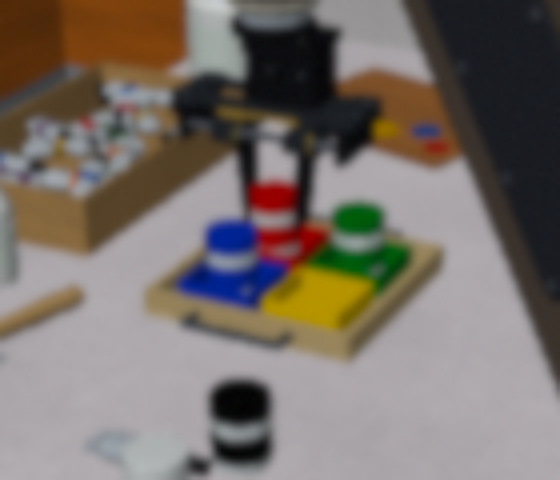

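The red pot is over the red pocket (side crop px (273,220)). Lower, release, then travel to yellow at (450,327).

```bash
python3 -m inch '[0.001,0.002,0,0,0,0,1,0,0.002,0,0,0,0,1,0,0.001,0,0,0,0,1,0,0.001,0,0,0,0,1,0,0.0005,0,0,0,0,1,0,0,0,0,0,0,1,0,0,0,0,0,0,1]';python3 -m inch '[0,0.0005,0,0,0,0,1,0,0,0,0,0,0,1]'
```

```text
t: 24.55
eef_pos: [571.0, -215.8, 37.5]
tcp_rot: [-1.571, -0.0, -1.571]
ft_force: [-1.7, 0.3, 5.8]
opening: 0.487
t: 24.75
eef_pos: [571.0, -215.8, 37.5]
tcp_rot: [-1.57, -0.0, -1.571]
ft_force: [-3.3, 0.7, 11.2]
opening: 0.49
```

```bash
python3 -m inch '[0,-0.001,0,0,0,0,1,0,0,0,0,0,0,-0.4,0,0,0,0,0,0,-0.4,0,0,0,0,0,0,-0.4,0,0,0,0,0,0,-0.4,0,0,0,0,0,0,-0.4]'; python3 -m inch '[0,-0.01,0,0,0,0,-0.4,0,-0.02,0,0,0,0,-0.4,0,-0.03,0,0,0,0,-0.4,0,-0.03,0,0,0,0,-1,-0.02,-0.02,0,0,0,0,-1,-0.04,0,-0.01,0,0,0,-1,-0.04,0,-0.01,0,0,0,-1,-0.04,0,-0.01,0,0,0,-1,-0.04,0,-0.01,0,0,0,-1,-0.04,0,-0.01,0,0,0,-1]'; python3 -m inch '[-0.04,0,-0.01,0,0,0,-1,-0.04,0,-0.01,0,0,0,-1,-0.04,0,-0.01,0,0,0,-1,-0.04,0,-0.01,0,0,0,-1,-0.04,0,-0.01,0,0,0,-1,-0.04,0,-0.01,0,0,0,-1,-0.04,0,-0.01,0,0,0,-1,-0.03,0,0,0,0,0,-1,-0.015,0.01,0,0,0,0,-1,0,0.01,0,0,0,0,-1]'; python3 rel.py red r2
```

```text
t: 25.35
eef_pos: [571.0, -215.8, 37.5]
tcp_rot: [-1.571, -0.0, -1.571]
ft_force: [-0.1, -1.2, 0.4]
opening: 0.695
t: 26.35
eef_pos: [520.5, 5.7, 148.5]
tcp_rot: [-1.57, -0.0, -1.571]
ft_force: [1.2, 0.1, 0.6]
opening: 0.998
t: 27.35
eef_pos: [450.9, 330.4, 127.2]
tcp_rot: [-1.57, 0.0, -1.569]
ft_force: [0.0, -0.3, 1.0]
opening: 1.001
[450.9 330.4 127.2] [ 0.01155591 -0.34747476  1.02097338]
top [363.5 144. ] 508 z [ 9.5 28.  72.2] mean [ 564.6 -211.2   28. ]
top [466.3 153.2] 55 z [ 4.6  8.  12. ] mean [ 545.  -535.3    8. ]
side [248.4 140.5] 57 z [61.3 70.1 73.5] mean [ 563.9 -198.1   70.1]
side [252.8 150.6] 94 z [17.2 27.6 38. ] mean [ 550.4 -201.1   27.6]
side [ 22.8 193.9] 114 z [-599.5  130.8  171.1] mean [857.3 475.9 130.8]
side [ 11.7 196.9] 105 z [-405.3  135.2  168.1] mean [869.1 500.4 135.2]
```

View pics/r2_top.png

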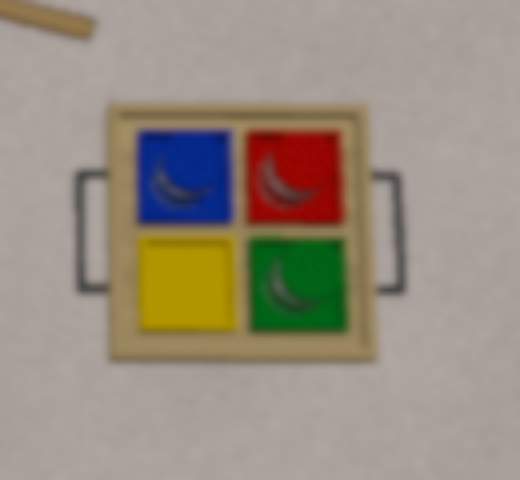

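View pics/r2_side.png

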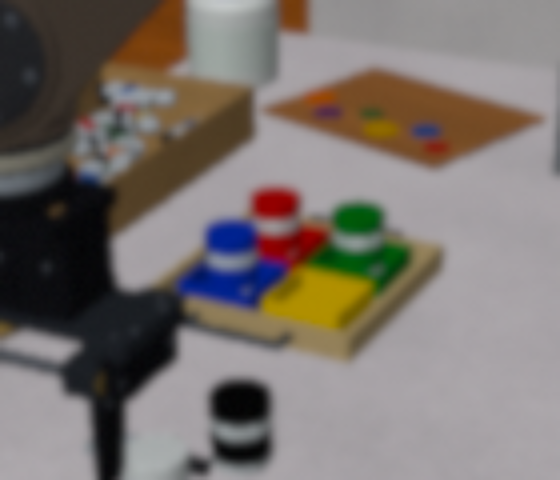

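Red, blue and green all stand in their pockets. Lowering over the yellow pot.

```bash
python3 -m inch '[0.002,0.01,0,0,0,0,-1,0,0.02,0,0,0,0,-1,0,0.02,0,0,0,0,-1,0,0.018,0,0,0,0,-1,0,0.013,0,0,0,0,-1,0,0.01,0,0,0,0,-1,0,0.006,0,0,0,0,-1,0,0,0,0,0,0,-1]'
python3 - <<'E'
from cell import env
import cv2
c=env.read_camera('side'); cv2.imwrite('pics/s4.png',cv2.resize(c['pixels'][130:310,100:310],None,fx=3.2,fy=3.2))
E
```

```text
t: 28.25
eef_pos: [451.0, 327.0, 30.1]
tcp_rot: [-1.571, -0.0, -1.571]
ft_force: [-0.4, -0.6, 0.8]
opening: 1.001
```

View pics/s4.png

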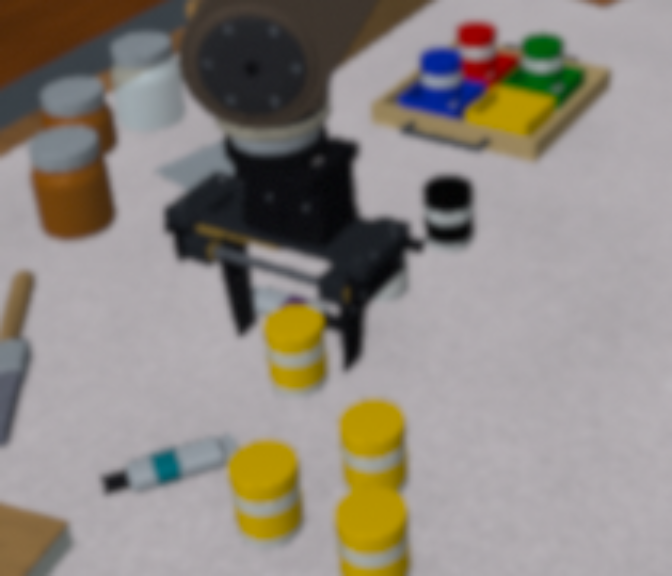

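The fingers straddle the right yellow pot (crop px (295,345)), clear of the trio below. Grip and carry.

```bash
python3 -m inch '[0,0.0045,0,0,0,0,-1,0,0,0,0,0,0,1,0,0,0,0,0,0,1,0,0,0,0,0,0,1,0,0,0,0,0,0,1,0,0,0,0,0,0,1,0,0,0,0,0,0,1,0,0,0,0,0,0,1,0,0,0,0,0,0,1]'; python3 -m inch '[0,-0.01,0,0,0,0,1,0,-0.02,0,0,0,0,1,0,-0.03,0,0,0,0,1,0,-0.03,0,0,0,0,1,0.02,-0.03,0,0,0,0,1,0.035,-0.01,0.003,0,0,0,1,0.035,0,0.003,0,0,0,1,0.035,0,0.003,0,0,0,1,0.035,0,0.003,0,0,0,1,0.035,0,0.003,0,0,0,1]'; python3 -m inch '[0.035,0,0.003,0,0,0,1,0.035,0,0.003,0,0,0,1,0.035,0,0.003,0,0,0,1,0.035,0,0.003,0,0,0,1,0.035,0,0.003,0,0,0,1,0.035,0,0.003,0,0,0,1,0.025,0,0.003,0,0,0,1,0.018,0,0.001,0,0,0,1,0.01,0.01,0,0,0,0,1,0,0.01,0,0,0,0,1]'
```

```text
t: 29.2
eef_pos: [451.0, 327.3, 26.1]
tcp_rot: [-1.571, -0.0, -1.571]
ft_force: [-0.7, -0.8, 0.8]
opening: 0.485
t: 30.2
eef_pos: [465.9, 130.9, 156.8]
tcp_rot: [-1.57, -0.0, -1.571]
ft_force: [0.8, 0.2, -0.8]
opening: 0.488
t: 31.2
eef_pos: [487.9, -131.5, 135.7]
tcp_rot: [-1.57, -0.0, -1.572]
ft_force: [0.2, -0.2, -1.1]
opening: 0.49
```

```bash
python3 -m inch '[0,0.015,0,0,0,0,1,0,0.02,0,0,0,0,1,0,0.015,0,0,0,0,1,0,0.015,0,0,0,0,1,0,0.01,0,0,0,0,1,0,0.007,0,0,0,0,1,0,0.004,0,0,0,0,1,0,0.002,0,0,0,0,1,0,0,0,0,0,0,1]'; python3 rel.py yellow y1
```

```text
t: 32.1
eef_pos: [488.1, -130.7, 48.2]
tcp_rot: [-1.571, -0.0, -1.571]
ft_force: [-0.7, 0.7, -1.9]
opening: 0.486
[ 488.1 -130.7   48.2] [-0.69192865  0.70275527 -1.93536664]
top [472.  129.2] 119 z [ 4.1  7.6 11.6] mean [ 620.5 -560.8    7.6]
top [135.  206.2] 195 z [47.2 56.  59.8] mean [380.3 465.7  56. ]
top [157.9 221. ] 198 z [48.2 55.8 60.3] mean [336.1 396.3  55.8]
top [131.9 236.4] 205 z [43.7 56.  60.3] mean [292.9 470.3  56. ]
side [258.  150.4] 125 z [67.2 80.7 84.4] mean [ 485.5 -116.9   80.7]
side [259.9 164.9] 257 z [13.7 25.8 47.6] mean [ 472.1 -109.8   25.8]
side [  9.8 204.7] 43 z [112.9 142.9 164.3] mean [829.7 530.2 142.9]
side [215.9 263.6] 281 z [47.5 58.8 61. ] mean [330.4 409.4  58.8]
side [181.9 276.9] 325 z [47.2 58.7 60.5] mean [373.2 477.6  58.7]
side [215.9 289.3] 468 z [18.5 58.2 60.5] mean [291.  478.2  58.2]
side [184.2 293.1] 121 z [13.  21.1 29.7] mean [362.5 489.1  21.1]
side [216.8 309.3] 123 z [13.5 20.9 29.5] mean [277.7 495.3  20.9]
```

View pics/y1_side.png

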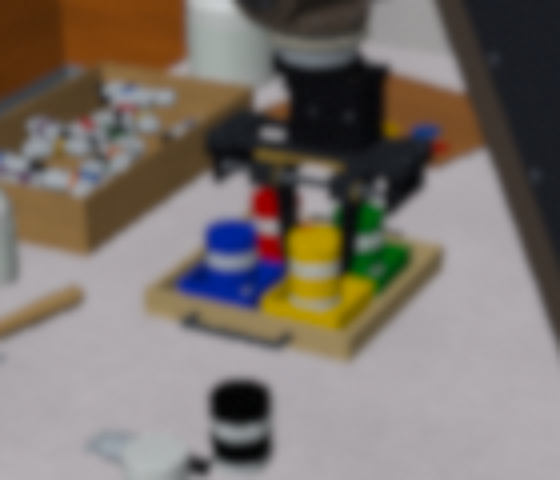

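The yellow pot is centred over the yellow pocket (side crop px (315,270)). Lower 10 mm.

```bash
python3 -m inch '[0.001,0.003,0,0,0,0,1,0,0.003,0,0,0,0,1,0,0.002,0,0,0,0,1,0,0.001,0,0,0,0,1,0,0.001,0,0,0,0,1,0,0.0005,0,0,0,0,1,0,0,0,0,0,0,1,0,0,0,0,0,0,1]';python3 -m inch '[0,0.0005,0,0,0,0,1,0,0,0,0,0,0,1]'
```

```text
t: 33.0
eef_pos: [488.0, -131.8, 38.1]
tcp_rot: [-1.571, -0.0, -1.571]
ft_force: [-2.1, 0.6, 6.8]
opening: 0.491
t: 33.2
eef_pos: [488.0, -131.8, 38.0]
tcp_rot: [-1.57, -0.0, -1.571]
ft_force: [-3.8, 1.5, 13.0]
opening: 0.485
```

```bash
python3 -m inch '[0,-0.001,0,0,0,0,1,0,0,0,0,0,0,-0.4,0,0,0,0,0,0,-0.4,0,0,0,0,0,0,-0.4,0,0,0,0,0,0,-0.4,0,0,0,0,0,0,-0.4]'; python3 -m inch '[0,-0.01,0,0,0,0,-0.4,0,-0.02,0,0,0,0,-0.4,0,-0.03,0,0,0,0,-0.4,0,-0.04,0,0,0,0,-0.4,0,-0.04,0,0,0,0,-0.4,-0.03,-0.02,0.005,0,0,0,-0.4,-0.04,0,0.005,0,0,0,-0.4,-0.04,0,0.005,0,0,0,-0.4,-0.04,0,0.005,0,0,0,-0.4,-0.04,0,0.005,0,0,0,-0.4]'; python3 -m inch '[-0.04,0,0.005,0,0,0,-0.4,-0.04,0,0.005,0,0,0,-0.4,-0.04,0,0.005,0,0,0,-0.4,-0.04,0,0.005,0,0,0,-0.4,-0.03,0,0.005,0,0,0,-0.4,-0.02,0,0,0,0,0,-0.4,0,0,0,0,0,0,-0.4,0,0,0,0,0,0,-0.4]'
cat > fin.py <<'E'
from cell import env
from h import *
pk=dict(red=(570,-216),blue=(572,-132),yellow=(488,-131.6),green=(487,-215))
for n in('top','side'):
    c=env.read_camera(n);P=cloud(c);M=masks(c)
    for k,p in pk.items():
        box=(abs(P[...,0]-p[0])<45)&(abs(P[...,1]-p[1])<45)&(P[...,2]>58)&(P[...,2]<85)&M[k]
        q=P[box];t=q[q[:,2]>64];
        d=ray(c,[(0,0)])
        v,u=np.where(box); w=toplane(c,np.c_[u,v],70)
        print(n,k,len(q),'z',np.median(q[:,2]).round(1),'xy(plane70)-pocket',((w.min(0)+w.max(0))/2)[:2].round(1)-p)
    for k in('black',):
        N,L,S,C=cv2.connectedComponentsWithStats(M[k].astype(np.uint8))
        for i in range(1,N):
            if 60<S[i,4]<300 and abs(np.median(P[L==i][:,2])-58)<6: print(n,k,C[i].round(1))
    cv2.imwrite(f'pics/fin_{n}.png',c['pixels'])
print(env.state()['eef_pos'],env.state()['ft_force'])
E
python3 fin.py
```

```text
t: 33.8
eef_pos: [488.0, -131.8, 38.0]
tcp_rot: [-1.571, -0.0, -1.571]
ft_force: [0.4, 0.2, -0.1]
opening: 0.701
t: 34.8
eef_pos: [512.8, 59.8, 199.0]
tcp_rot: [-1.57, -0.0, -1.571]
ft_force: [0.5, -0.4, -0.5]
opening: 0.702
t: 35.6
eef_pos: [537.6, 268.0, 198.4]
tcp_rot: [-1.571, -0.0, -1.57]
ft_force: [-0.6, -0.2, 0.1]
opening: 0.701
top red 201 z 69.1 xy(plane70)-pocket [0.9 1.9]
top blue 196 z 69.1 xy(plane70)-pocket [-0.5  0.1]
top yellow 209 z 69.0 xy(plane70)-pocket [0.6 2.6]
top green 201 z 69.0 xy(plane70)-pocket [1.1 0.1]
top black [261.5 185.4]
top black [301.9 312.2]
side red 57 z 70.2 xy(plane70)-pocket [-7.5 19.2]
side blue 71 z 70.4 xy(plane70)-pocket [-8.3 15.4]
side yellow 95 z 70.4 xy(plane70)-pocket [-5.4 15.1]
side green 57 z 70.2 xy(plane70)-pocket [-4.5 16.9]
side black [239.8 190.3]
[537.93108692 267.29482429 198.41709665] [-0.20899432  0.17962176 -0.7177092 ]
```

View pics/fin_top.png

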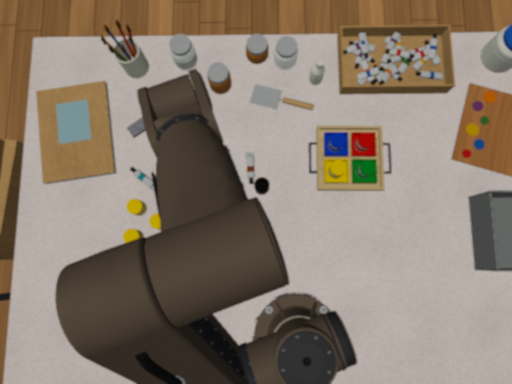

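View pics/fin_side.png

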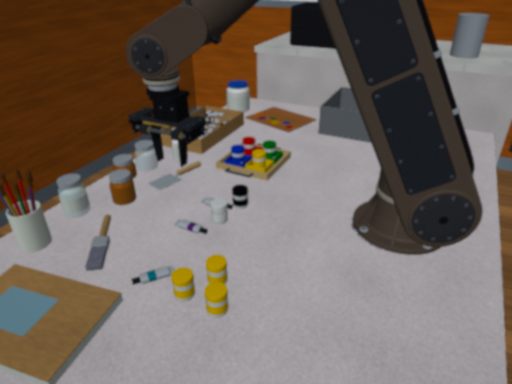

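The final pictures show all four pots upright in their own pockets (top px (336,144), (363,144), (336,171), (364,171)). White and black are where they were (side px (219,211) and (240,190)), and nothing touches the gripper.

```bash
python3 -c "
from cell import env
print(env.job_done(), env.state()['t'])"
```

```text
the job is handed in; nothing more can be done
the job is handed in; nothing more can be done
```

I packed the blue, green, red and yellow pots in that order, each gripped from above, lowered until contact was felt and released with a partly opened gripper. The yellow one was the pot farthest to the robot's right. I handed the job in after about 36 s of robot time, and no verdict was reported.

- **Placement:** the top view puts every pot within about 3 mm of its pocket centre. Lid heights read 69–70 mm, which fits standing on the pocket floor.
- **Black pot:** it had not moved; its last pixel positions matched the first to within 0.2 px in both views.
- **White pot:** I checked it by eye in the side view only, because the arm hid it from the top camera. It looked upright and in place.
- **Disagreement:** the same check from the side camera read 16–21 mm off the pocket centres, towards that camera. I put this down to the visible lid sides pulling the estimate. It read the blue pot about 17 mm off the gripper position in the same direction at pickup, so I relied on the top view and the gripper positions.

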